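Set the grooved hex bar from its stand groove-up on the marking-out plate

TASK

Pull the grooved hexagonal bar up out of the wooden stand and lay it down gently, without dropping it, on the dark grey marking-out plate, so that its groove can be measured there. It must end lying flat and lengthways on the plate, wholly on it, with the grooved face on top: if another face comes up, roll the bar over until the groove is uppermost. Leave the round bar standing in the stand, and do not knock or shove the bottle behind the stand or the roll of tape beside it.

Things in the scene. Friction and masses are not known exactly. Their poses are not given: they have to be found in the camera images.
- hex_bar: plain aluminium hexagonal bar, 28 mm over flats, 32 mm over corners, 135 mm long, 0.20 to 0.31 kg. A groove 9 mm wide, 3.5 mm deep runs the whole length of ONE of its six flats (16 mm wide), also seen as a notch in both ends. Origin at its middle, z along it, x out of the grooved flat (x up = groove on top). Stands in either wide bore of the stand, turned any way. Friction on the plate 0.5 to 0.7.
- hex_bar_end_a (a point): centre of the end face of the hexagonal bar that is on top at the start (bar's own z = +67.5 mm); the bar's upper 90 mm stand free above the stand
- hex_bar_end_b (a point): centre of its other end face (bar's own z = -67.5 mm), at the start on the floor of the bore, 45 mm below the top of the stand
- surface_plate: dark grey cast marking-out plate, fixed, 180 mm (its x) by 140 mm (its y), flat ground top 30 mm above the bench. Origin at the centre of its underside, z up. Nothing stands on it.
- stand: wooden stand, fixed: base board 66 (its x) x 146 (its y) x 10 mm, on it a block 62 x 122 mm, top 60 mm above the bench. Origin at the centre of the underside, z up. Two wide bores, 35 mm diameter and 45 mm deep, at x = -8, y = +38 and -38 mm (hexagonal bar in one, round bar in the other); a hex key stands in a small hole at x = 20, y = 0, up to 100 mm above the bench.
- round_bar: plain aluminium ROUND bar, 28 mm diameter, 120 mm long, standing in the other wide bore (75 mm free above the block). Origin at its middle, z along it. Stays where it is.
- ethanol: brown bottle with black cap, 58 mm diameter, 125 mm tall, at the back, left of and beyond the stand; bystander. Origin at the centre of its underside.
- tape: roll of black tape lying flat, 58 mm diameter, 19 mm high, left of the stand; bystander. Origin at the centre of its underside.
Not all that is in view belongs to the job. What is shaped like the hex_bar but blue is not meant.

How it is judged:
On the way:
1. the hexagonal bar is out of its bore: its lower end is above the top of the stand (z of hex_bar_end_b in the frame of stand above 0.062 m), for 0.1 s.
At the end, for the whole second after the job is handed in: The hexagonal bar lies still on the marking-out plate, grooved flat on top (within 5 degrees), lengthways (within 20 degrees), wholly on it: the centres of its end faces within 89 mm (along) and 58 mm (across) of the plate's middle; the round bar still stands in the stand (moved under 20 mm) (angle between hex_bar's own x axis and vertical below 0.09 rad and z of hex_bar in the frame of surface_plate between 0.041 and 0.048 m and angle between the z axis of hex_bar and the x axis of surface_plate, either way round below 0.35 rad and x of hex_bar_end_a in the frame of surface_plate between -0.089 and 0.089 m and y of hex_bar_end_a in the frame of surface_plate between -0.058 and 0.058 m and x of hex_bar_end_b in the frame of surface_plate between -0.089 and 0.089 m and y of hex_bar_end_b in the frame of surface_plate between -0.058 and 0.058 m and linear speed of hex_bar below 0.02 m/s and angle between round_bar's own z axis and vertical below 0.25 rad and distance of round_bar from where it was at the start of the episode below 0.02 m); the robot touches nothing.
It fails at once if the hexagonal bar is dropped: it moves faster than 0.75 m/s with its middle lower than 85 mm above the bench (linear speed of hex_bar above 0.75 m/s and height (world z) of hex_bar below 0.085 m).
It fails at once if the bottle or the roll of tape is knocked over or shoved more than 30 mm (distance of any of ethanol, tape from where it was at the start of the episode above 0.03 m).
It also fails if it takes over 67 s, if anything falls off the work surface, if the arm or the gripper's body presses on something with over 40 N, if the wrist force passes 120 N, or if a joint passes its speed limit or range.

ROBOT

A 6-joint arm with a two-finger parallel gripper is mounted at the origin on the work surface; the furniture and walls round the work are solid. World frame = base frame: x ahead of the robot, y to its left, z up, the work surface at z = 0. Lengths are in m, angles in rad, forces in N, time in s.
With the tool pointing down it reaches from about 0.375 to 0.975 m from the base axis. Payload 3.8 kg.
Tool frame: the origin (TCP) lies midway between the tips of the shut fingers; the grasp point (between the pads) lies 19 mm behind it; z points along the fingers, y is the direction in which the jaws open and shut (so a half turn about z gives the same grasp; the last joint's range is limited). The gripper opens to 85 mm and grips with 20 to 120 N. Pads are 22 mm wide; open, the fingers measure 114 mm over their backs; the gripper's body (76 mm by 85 mm) begins 54 mm behind the grasp point. The pads swing forward as they close: fully open they stand 13 mm farther back than shut.
Start: joints at [-1.352, 0.264, 1.604, -0, 1.274, -0.037], TCP at [0.171, -0.653, 0.231] pointing down, gripper open.
Joint ranges: [-2.63, 2.63], [-0.94, 2.18], [0.31, 2.57], [-1.31, 4.45], [0, 2.66], [-2.55, 2.55]. Speed limits (rad/s): [2.57, 2.57, 3.14, 3.14, 3.14, 3.14].

INTERFACE

Orientations are given as a rotation vector (axis times angle).
In Python, from workcell import bot gives the robot as it stands.
- The arm moves only by the shell command python3 -m inch 'ROWS' [FORCE]. ROWS is JSON, a list of rows, each an object of numbers: "dx", "dy", "dz": the shift along the tool's x, y, z in m; "ax", "ay", "az": the turn, a rotation vector about the tool's x, y, z in degrees; "fingers": the opening, from -1 (shut) to 1 (fully open). A call has 1 to 20 rows; each row is the pose to reach, as a shift and turn from the pose measured when the call began, along the tool's axes at that moment; what a row does not reach only later rows make up. A row lasts 1/8 s, in which the tool goes at most 62.5 mm and 10.7 degrees, less where a joint would pass 70% of its speed; a pose out of reach is approached as far as the arm can. A call with a gripper value outside its range is refused whole. The fingers move at their own pace and stop on an object; FORCE is the grip in N (left out, the last holds). Time passes only in rows, so rows that repeat a pose let the fingers close. It gives the time, the measured TCP pose, the force and the opening at its end, in the units of the state.
- bot.read_state(): the state, without advancing time (a new reading comes with each control period).
- bot.read_camera(name): name is "scene" or "top" or "wrist"; returns (picture, depth): 400x640x3 uint8, blue, green, red; 400x640 float32, m along the optical axis (not along the pixel's ray), 0 where there is no reading.
- bot.get_calibration(name): a dict with "intrinsics" (3x3 intrinsics, pixels), "view" (4x4, takes a point from world to camera coordinates). Camera axes: x right, y down, z forward; pixel columns grow to the right and rows downward; lengths in m; the calibration is good to about 2 mm. A picture is of the moment at which its call begins: read the wrist's pose just before it. get_calibration takes no time and is no camera call; for the wrist camera it gives the pose at the moment of the call.
- bot.finish_job(): hands the job in, once; it reports no verdict.
Trained networks look in the newest picture that a camera, given by its name, has taken for a name from the list of things; names that differ only in an ending like _2 or _b are one class to them, and where a whole thing is asked for, a point or a joint stands for the part that bears it (a point fixed in the world has none). Each returns a list of dicts, best first, with "p" (0 to 1); they miss things now and then, are a little off and sometimes report something else, mostly with a low value. They report only what shows in the picture. A call takes as long as a camera call. They do not tell look-alikes from the thing itself.
- bot.masks_of(camera, thing): "region" (400x640 bool, what is visible of it) and "box" ([left, top, right, bottom] in pixels, round what is visible of it).
The state is a dict: "time": time; "q": joint angles; "joint_vel": joint speeds; "joint_torque": joint torques, N m; "tool_pos": TCP position; "tcp_rot": TCP orientation; "wrist_force": force on the tool from outside, world axes, zero at the start; "torque": the same for the moment, N m; "width": opening from 0.0 (shut) to 1.0 (fully open).
Only numpy, scipy, OpenCV 4.12 (cv2) and the standard library are available. Lean on these libraries where they do the work, as an engineer would, in place of code of your own. Each camera call takes 0.05 s, during which the arm holds its last target. There are 200 camera calls.

## Working session

There is one attempt and no reset: what is moved stays moved. The work goes in short steps, Python scripts to look and compute and a shell command to move; the robot and the scene stay as the last step left them, time stands still between calls to the robot, and variables do not carry over. Pictures are saved under pics/ and viewed, about 8 in all and at most 12, crops included, and the job is handed in when it is done.

```bash
ls; mkdir -p pics; cat > h.py <<'E'
import numpy as np,cv2
from scipy.spatial.transform import Rotation as R
from workcell import bot
def cloud(cam,d):
    c=bot.get_calibration(cam);K=np.array(c["intrinsics"]);V=np.array(c["view"])
    v,u=np.mgrid[:400,:640];P=np.stack([(u-K[0,2])/K[0,0]*d,(v-K[1,2])/K[1,1]*d,d],-1)
    return (P-V[:3,3])@V[:3,:3]
E
python3 - <<'E'
from h import *
s=bot.read_state();print(s)
ims=[]
for cam in("scene","top"):
    p,d=bot.read_camera(cam);np.savez(cam,p=p,d=d,W=cloud(cam,d));W=cloud(cam,d)
    for t in("hex_bar","round_bar","stand","surface_plate","ethanol","tape"):
        for m in bot.masks_of(cam,t)[:3]:
            r=m["region"]&(d>0);print(cam,t,round(m["p"],2),np.round(m["box"]),np.round(np.percentile(W[r],[2,50,98],axis=0),3).tolist() if r.any() else '')
    cv2.imwrite(f"pics/{cam}0.png",p)
E
```

```text
pics
{'time': 0.0, 'q': array([-1.35193700e+00,  2.64730226e-01,  1.60539078e+00, -2.49419985e-05,
        1.27370281e+00, -3.69016353e-02]), 'joint_vel': array([-1.40724122e-04,  6.44663327e-04, -5.67423035e-05, -8.26216224e-04,
        1.15388645e-03,  7.77783192e-04]), 'joint_torque': array([ 1.73534219e-03, -5.15111089e+01, -3.67312753e+01, -1.75572318e-04,
        1.28979731e-02, -2.00419743e-05]), 'tool_pos': array([ 0.17059091, -0.65232263,  0.22996842]), 'tcp_rot': array([-3.11373662e+00, -4.00382598e-01,  3.55458603e-04]), 'wrist_force': array([-0.13827759,  0.22942747, -0.11620419]), 'torque': array([-0.00039266,  0.06211405, -0.02341299]), 'width': 1.001211331905602}
scene hex_bar 0.88 [293. 197. 307. 236.] [[0.42, 0.403, 0.051], [0.427, 0.422, 0.122], [0.445, 0.43, 0.15]]
scene hex_bar 0.85 [312. 271. 325. 313.] [[0.294, 0.473, 0.008], [0.303, 0.491, 0.111], [0.32, 0.499, 0.135]]
scene round_bar 0.84 [274. 173. 292. 204.] [[0.494, 0.346, 0.0], [0.501, 0.401, 0.109], [0.579, 0.409, 0.135]]
scene surface_plate 0.92 [309. 143. 398. 216.] [[0.358, 0.155, 0.019], [0.454, 0.231
[... 199 characters left out ...]
02], [0.308, 0.48, 0.132], [0.324, 0.498, 0.136]]
top hex_bar 0.52 [295. 202. 309. 221.] [[0.421, 0.404, 0.032], [0.428, 0.416, 0.144], [0.446, 0.429, 0.151]]
top round_bar 0.58 [299. 178. 314. 194.] [[0.495, 0.384, 0.033], [0.502, 0.397, 0.128], [0.521, 0.411, 0.136]]
top stand 0.59 [291. 183. 325. 236.] [[0.4, 0.358, -0.0], [0.457, 0.394, 0.058], [0.522, 0.443, 0.096]]
top surface_plate 0.64 [338. 163. 415. 247.] [[0.363, 0.145, 0.025], [0.451, 0.223, 0.028], [0.543, 0.303, 0.032]]
top ethanol 0.75 [248. 146. 272. 180.] [[0.559, 0.489, 0.006], [0.573, 0.511, 0.089], [0.602, 0.539, 0.125]]
top tape 0.5 [247. 228. 269. 245.] [[0.377, 0.508, -0.002], [0.404, 0.535, 0.016], [0.43, 0.56, 0.02]]
```

View crops.

```bash
python3 - <<'E'
from h import *
a=np.load("scene.npz")["p"][120:330,180:420];b=np.load("top.npz")["p"][135:290,235:430]
a=cv2.resize(a,(600,525)); b=cv2.resize(b,(780,620),interpolation=cv2.INTER_CUBIC)[:,:]
cv2.imwrite("pics/a.png",a)
cv2.imwrite("pics/b.png",cv2.resize(b,(740,588)))
W=np.load("top.npz")["W"]
# plate & stand orientation from top cam
for lo,hi,x0,x1,y0,y1 in((.022,.036,.33,.57,.12,.33),(.055,.064,.36,.56,.32,.47)):
    z=W[...,2];m=(z>lo)&(z<hi)&(W[...,0]>x0)&(W[...,0]<x1)&(W[...,1]>y0)&(W[...,1]<y1)
    print(cv2.minAreaRect((W[m][:,:2]*1000).astype(np.float32)),m.sum())
E
```

```text
((462.18621826171875, 202.08456420898438), (180.3224334716797, 184.63931274414062), 21.664079666137695) 3628
((470.31005859375, 399.7797546386719), (61.943206787109375, 121.9723129272461), 74.92516326904297) 700
```

View pics/a.png

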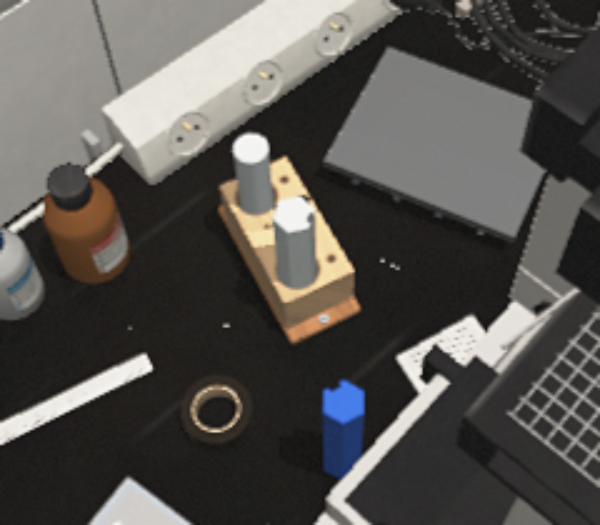

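View pics/b.png

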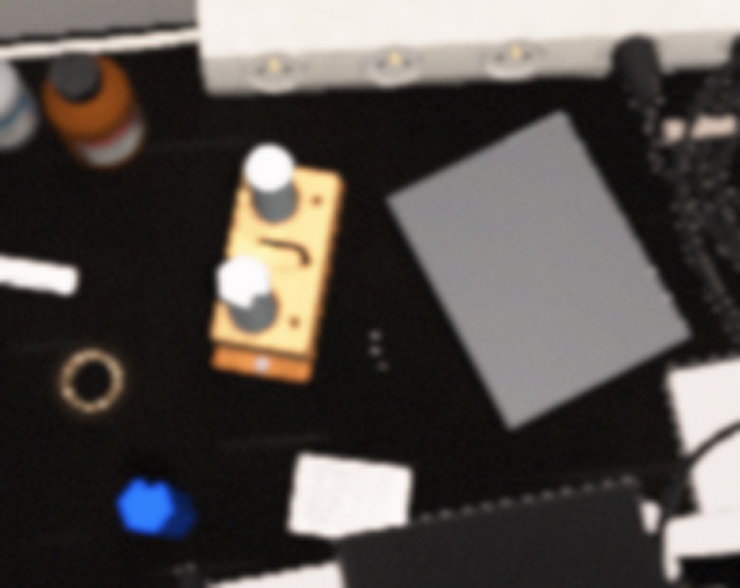

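```bash
cat >> h.py <<'E'
def T():
    s=bot.read_state();return np.array(s["tool_pos"]),R.from_rotvec(s["tcp_rot"]).as_matrix(),s
E
python3 - <<'E'
from h import *
p,M,s=T();print(M.round(3))
V=np.array(bot.get_calibration("wrist")["view"]);C=np.linalg.inv(V);print("cam in tool",(M.T@(C[:3,3]-p)).round(3),(M.T@C[:3,:3]).round(2).tolist(),np.array(bot.get_calibration("wrist")["intrinsics"]).round().tolist())
m=bot.masks_of("top","surface_plate")[0]["region"]
W=np.load("top.npz")["W"];r=m&(abs(W[...,2]-.029)<.006)
print(cv2.minAreaRect((W[r][:,:2]*1000).astype(np.float32)))
c,_,_=cv2.minAreaRect((W[r][:,:2]*1000).astype(np.float32));
A=np.concatenate([np.load(f"{c}.npz")["W"].reshape(-1,3) for c in("scene","top")])
for x in np.arange(-.1,1.0,.1):
    print(f"{x:.1f}",[ (lambda q: round(float(q.max()),2) if len(q) else None)(A[(abs(A[:,0]-x-.05)<.05)&(abs(A[:,1]-y-.05)<.05)][:,2]) for y in np.arange(-.9,.8,.1)])
# target world deltas -> tool
for w,th in (((.35,-.52,.35),25),((.50,-.40,.35),40),((.62,0,.35),75),((.50,.25,.32),110),((.40,.36,.32),119)):
    print(w,(M.T@(np.array(w)-p)).round(3),-th)
E
```

```text
[[ 0.967  0.253  0.   ]
 [ 0.253 -0.967 -0.   ]
 [-0.     0.    -1.   ]]
cam in tool [ 0.084 -0.001 -0.142] [[0.0, -0.95, -0.32], [1.0, 0.0, -0.0], [0.0, -0.32, 0.95]] [[356.0, 0.0, 321.0], [0.0, 356.0, 200.0], [0.0, 0.0, 1.0]]
((453.86749267578125, 222.7650909423828), (179.89886474609375, 138.85897827148438), 22.07467269897461)
-0.1 [None, None, None, None, None, None, None, None, 0.02, 0.22, 0.08, 0.0, 0.02, 0.02, None, None, None]
0.0 [-0.74, -0.74, -0.74, None, None, None, None, 0.0, 0.33, 0.43, 0.43, 0.27, 0.56, 0.48, 0.47, 0.24, None]
0.1 [-0.74, -0.74, -0.74, None, None, None, None, None, 0.49, 0.49, 0.43, 0.56, 0.61, 0.76, 0.78, 0.87, 0.5]
0.2 [-0.74, -0.74, -0.74, None, None, None, 0.01, 0.02, 0.01, 0.44, 0.54, 0.75, 0.95, 0.61, 0.61, 0.24, 0.44]
0.3 [-0.74, -0.73, -0.74, None, None, None, 0.06, 0.02, 0.02, 0.18, 0.44, 0.03, 0.01, 0.14, 0.13, 0.03, 0.03]
0.4 [-0.74, -0.74, -0.74, None, None, None, 0.1, 0.11, 0.04, 0.04, 0.05, 0.03, 0.14, 0.15, 0.02, 0.03, 0.02]
0.5 [-0.74, -0.74, -0.74, None, None, None, 0.0, 0.12, 0.12, 0.12, 0.08, 0.05, 0.14, 0.14, 0.13, 0.11, 0.09]
0.6 [-0.74, -0.74, -0.74, None, None, None, 0.0, 0.03, 0.12, 0.11, 0.06, 0.06, 0.06, 0.09, 0.13, 0.11, 0.01]
0.7 [-0.74, -0.74, -0.74, None, None, None, None, None, None, 0.18, 0.18, 0.18, 0.18, 0.18, 0.18, 0.18, None]
0.8 [-0.74, -0.74, -0.74, None, None, None, None, None, None, 0.18, 0.18, 0.18, 0.18, 0.18, 0.18, 0.18, 0.16]
0.9 [-0.74, -0.74, -0.74, -0.74, -0.74, None, None, None, None, 0.18, 0.18, 0.18, 0.18, 0.19, 0.27, 0.28, 0.26]
(0.35, -0.52, 0.35) [ 0.207 -0.083 -0.119] -25
(0.5, -0.4, 0.35) [ 0.383 -0.162 -0.119] -40
(0.62, 0, 0.35) [ 0.6   -0.518 -0.119] -75
(0.5, 0.25, 0.32) [ 0.547 -0.79  -0.089] -110
(0.4, 0.36, 0.32) [ 0.478 -0.922 -0.089] -119
```

```bash
python3 - <<'E'
from h import *
a=np.load("scene.npz")["p"];b=np.load("top.npz")["p"]
cv2.imwrite("pics/c.png",np.vstack([cv2.resize(a,(480,300)),cv2.resize(b,(480,300))]))
for n in("scene","top"):
    W=np.load(n+".npz")["W"]; C=np.linalg.inv(np.array(bot.get_calibration(n)["view"]));print(n,C[:3,3].round(2))
    for v in range(20,400,60): print(v,[tuple(W[v,u].round(2).tolist()) for u in range(350,640,60)])
E
```

```text
scene [0.12 0.67 0.87]
20 [(1.49, -0.88, -0.76), (1.27, -1.12, -0.76), (1.05, -1.36, -0.76), (0.17, 0.5, 0.75), (0.15, 0.52, 0.77)]
80 [(0.65, 0.06, 0.06), (0.56, -0.08, 0.03), (0.12, 0.67, 0.87), (0.16, 0.5, 0.73), (0.15, 0.44, 0.69)]
140 [(0.55, 0.15, -0.0), (0.22, 0.48, 0.61), (0.17, 0.5, 0.67), (0.15, 0.5, 0.7), (0.13, 0.38, 0.61)]
200 [(0.42, 0.28, 0.03), (0.25, 0.37, 0.35), (0.16, 0.5, 0.62), (0.13, 0.46, 0.61), (0.1, 0.33, 0.5)]
260 [(0.33, 0.37, 0.01), (0.18, 0.49, 0.46), (0.14, 0.45, 0.46), (0.09, 0.26, 0.24), (0.0, 0.07, 0.08)]
320 [(0.21, 0.52, 0.24), (0.14, 0.53, 0.46), (0.1, 0.49, 0.46), (0.0, 0.2, -0.0), (-0.08, 0.12, -0.01)]
380 [(0.14, 0.61, 0.48), (0.1, 0.52, 0.27), (0.02, 0.38, -0.0), (-0.06, 0.3, -0.0), (-0.13, 0.22, -0.0)]
top [0.26 0.38 0.95]
20 [(0.9, 0.25, 0.17), (0.89, 0.1, 0.17), (1.59, -0.55, -0.75), (1.56, -0.87, -0.75), (1.54, -1.21, -0.76)]
80 [(0.77, 0.26, 0.11), (0.77, 0.1, 0.08), (1.24, -0.49, -0.76), (1.21, -0.8, -0.75), (1.18, -1.11, -0.75)]
140 [(0.63, 0.27, 0.06), (0.62, 0.11, 0.05), (0.6, -0.05, 0.05), (0.88, -0.72, -0.75), (0.85, -1.02, -0.75)]
200 [(0.47, 0.29, 0.03), (0.46, 0.12, -0.0), (0.45, -0.03, 0.02), (0.43, -0.2, -0.0), (0.26, 0.38, 0.95)]
260 [(0.32, 0.3, -0.0), (0.31, 0.15, -0.0), (0.28, 0.2, 0.51), (0.28, -0.16, 0.0), (0.26, -0.87, -0.75)]
320 [(0.23, 0.35, 0.61), (0.22, 0.28, 0.52), (0.19, 0.17, 0.4), (0.19, 0.1, 0.43), (0.18, 0.01, 0.42)]
380 [(0.16, 0.36, 0.52), (0.15, 0.29, 0.52), (0.1, 0.16, 0.33), (0.12, 0.12, 0.43), (-0.24, -0.73, -0.75)]
```

View pics/c.png

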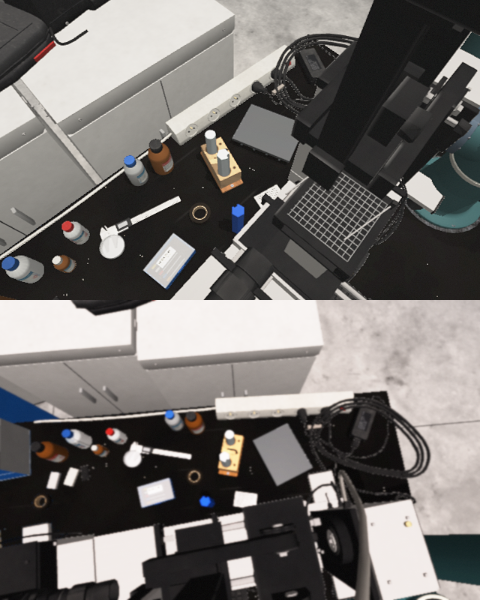

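```bash
python3 - <<'E'
from h import *
A=[]
for c in("scene","top"):
    f=np.load(c+".npz");A.append(f["W"][f["d"]>0])
A=np.concatenate(A)
print("      "+" ".join(f"{y:5.2f}" for y in np.arange(-.2,.75,.05)))
for x in np.arange(-.2,.5,.05):
    print(f"{x:5.2f}"," ".join((lambda q: f"{np.percentile(q,99):5.2f}" if len(q) else "  .  ")(A[(A[:,0]>=x)&(A[:,0]<x+.05)&(A[:,1]>=y)&(A[:,1]<y+.05)][:,2]) for y in np.arange(-.2,.75,.05)))
E
python3 -m inch '[{"dx":0.06,"dy":-0.02,"dz":-0.05,"az":-8},{"dx":0.12,"dy":-0.04,"dz":-0.09,"az":-16},{"dx":0.17,"dy":-0.06,"dz":-0.12,"az":-20},{"dx":0.22,"dy":-0.09,"dz":-0.15,"az":-25},{"dx":0.28,"dy":-0.11,"dz":-0.15,"az":-32},{"dx":0.33,"dy":-0.14,"dz":-0.15,"az":-36},{"dx":0.38,"dy":-0.16,"dz":-0.15,"az":-40},{"dx":0.42,"dy":-0.21,"dz":-0.15,"az":-45},{"dx":0.45,"dy":-0.26,"dz":-0.15,"az":-50},{"dx":0.48,"dy":-0.31,"dz":-0.15,"az":-55},{"dx":0.51,"dy":-0.36,"dz":-0.15,"az":-60},{"dx":0.54,"dy":-0.41,"dz":-0.15,"az":-65},{"dx":0.57,"dy":-0.46,"dz":-0.15,"az":-70},{"dx":0.6,"dy":-0.52,"dz":-0.15,"az":-75},{"dx":0.6,"dy":-0.52,"dz":-0.15,"az":-75}]'
python3 -c "
from h import *
p,M,s=T();print(M.round(3).tolist(),s['q'].round(4),s['tool_pos'].round(4))
for w,th in (((.60,.10,.38),8),((.54,.22,.38),20),((.46,.30,.36),32),((.38,.36,.32),42)):
    print(w,(M.T@(np.array(w)-p)).round(3),-th)"
```

```text
-0.20 -0.15 -0.10 -0.05 -0.00  0.05  0.10  0.15  0.20  0.25  0.30  0.35  0.40  0.45  0.50  0.55  0.60  0.65  0.70
-0.20   .     .     .     .     .    0.00  0.00  0.00  0.00   .     .     .     .     .     .     .     .     .     .  
-0.15   .     .     .    0.01  0.01  0.00  0.00  0.00  0.00  0.00   .     .     .     .     .     .     .     .     .  
-0.10   .     .     .    0.02  0.12  0.02  0.00  0.00  0.00  0.00  0.00 -0.00   .     .     .     .     .     .     .  
-0.05   .     .     .     .    0.14  0.21  0.08  0.00  0.00  0.00  0.00  0.02  0.02   .     .     .     .     .     .  
-0.00   .     .     .    0.32  0.20  0.28  0.08  0.00  0.00  0.18  0.15  0.02  0.02  0.26   .     .     .     .     .  
 0.05   .    0.00  0.01  0.33  0.32  0.43  0.43  0.43  0.26  0.25  0.56  0.28  0.48  0.47  0.47   .     .    0.24   .  
 0.10   .     .     .    0.46  0.49  0.43  0.43  0.43  0.28  0.56  0.61  0.61  0.72  0.73  0.78  0.49  0.50  0.24  0.25
 0.15   .     .     .    0.48  0.49  0.43  0.43  0.43  0.37  0.55  0.57  0.53  0.71  0.74  0.77  0.50  0.50  0.50  0.50
 0.20   .     .     .     
[... 380 characters left out ...]
8  0.08  0.03  0.03  0.00  0.01  0.01  0.00  0.02  0.02  0.03  0.03  0.03
 0.40  0.00  0.00  0.01  0.02  0.02  0.04  0.04  0.03  0.03  0.03  0.00  0.06  0.15  0.00  0.02  0.02  0.03  0.00  0.00
 0.45  0.10  0.00  0.04  0.03  0.03  0.04  0.04  0.03  0.03  0.03  0.03  0.13  0.13  0.00  0.00  0.00  0.00  0.00  0.02
[[0.967, 0.253, 0.0], [0.253, -0.967, -0.0], [0.0, 0.0, -1.0]] [-1.3519  0.2639  1.604   0.      1.2737 -0.0369] [ 0.1708 -0.6531  0.2313]
(0.6, 0.1, 0.38) [ 0.606 -0.62  -0.149] -8
(0.54, 0.22, 0.38) [ 0.578 -0.751 -0.149] -20
(0.46, 0.3, 0.36) [ 0.521 -0.849 -0.129] -32
(0.38, 0.36, 0.32) [ 0.459 -0.927 -0.089] -42invalid input at $[0]: expected keys dx, dy, dz, ax, ay, az, fingers
```

```bash
python3 -m inch '[{"dx":0.06,"dy":-0.02,"dz":-0.05,"ax":0,"ay":0,"az":-8,"fingers":1},{"dx":0.12,"dy":-0.04,"dz":-0.09,"ax":0,"ay":0,"az":-16,"fingers":1},{"dx":0.17,"dy":-0.06,"dz":-0.12,"ax":0,"ay":0,"az":-20,"fingers":1},{"dx":0.22,"dy":-0.09,"dz":-0.15,"ax":0,"ay":0,"az":-25,"fingers":1},{"dx":0.28,"dy":-0.11,"dz":-0.15,"ax":0,"ay":0,"az":-32,"fingers":1},{"dx":0.33,"dy":-0.14,"dz":-0.15,"ax":0,"ay":0,"az":-36,"fingers":1},{"dx":0.38,"dy":-0.16,"dz":-0.15,"ax":0,"ay":0,"az":-40,"fingers":1},{"dx":0.42,"dy":-0.21,"dz":-0.15,"ax":0,"ay":0,"az":-45,"fingers":1},{"dx":0.45,"dy":-0.26,"dz":-0.15,"ax":0,"ay":0,"az":-50,"fingers":1},{"dx":0.48,"dy":-0.31,"dz":-0.15,"ax":0,"ay":0,"az":-55,"fingers":1},{"dx":0.51,"dy":-0.36,"dz":-0.15,"ax":0,"ay":0,"az":-60,"fingers":1},{"dx":0.54,"dy":-0.41,"dz":-0.15,"ax":0,"ay":0,"az":-65,"fingers":1},{"dx":0.57,"dy":-0.46,"dz":-0.15,"ax":0,"ay":0,"az":-70,"fingers":1},{"dx":0.6,"dy":-0.52,"dz":-0.15,"ax":0,"ay":0,"az":-75,"fingers":1},{"dx":0.6,"dy":-0.52,"dz":-0.15,"ax":0,"ay":0,"az":-75,"fingers":1}]'
python3 -c "
from h import *
p,M,s=T();print(M.round(3).tolist(),s['q'].round(4),s['tool_pos'].round(4))
for w,th in (((.60,.10,.38),8),((.54,.22,.38),20),((.46,.30,.36),32),((.38,.36,.32),42)):
    print(w,(M.T@(np.array(w)-p)).round(3),-th)"
```

```text
time: 2.62
tool_pos: [0.62, 0.0061, 0.3811]
tcp_rot: [-2.221, -2.221, -0.001]
wrist_force: [-0.9, -0.6, -0.3]
width: 0.999
[[0.0, 1.0, -0.0], [1.0, -0.0, 0.001], [0.001, -0.0, -1.0]] [-3.1000e-02  1.0620e-01  1.5188e+00  1.2000e-03  1.5167e+00 -3.0900e-02] [0.62   0.0061 0.3811]
(0.6, 0.1, 0.38) [ 0.094 -0.02   0.001] -8
(0.54, 0.22, 0.38) [ 0.214 -0.08   0.001] -20
(0.46, 0.3, 0.36) [ 0.294 -0.16   0.021] -32
(0.38, 0.36, 0.32) [ 0.354 -0.24   0.062] -42
```

```bash
python3 - <<'E'
from h import *
for c in("scene","top"):
    f=np.load(c+".npz");d=f["d"]
    g=(d>0)&(cv2.morphologyEx(d,cv2.MORPH_GRADIENT,np.ones((3,3)))<.03)   # drop mixed edge pixels
    A=f["W"][g];print(c)
    ys=np.arange(-.03,.48,.03)
    print("      "+" ".join(f"{y:5.2f}" for y in ys))
    for x in np.arange(.03,.40,.03):
        print(f"{x:5.2f}"," ".join((lambda q: f"{np.percentile(q,98):5.2f}" if len(q)>2 else "  .  ")(A[(A[:,0]>=x)&(A[:,0]<x+.03)&(A[:,1]>=y)&(A[:,1]<y+.03)][:,2]) for y in ys))
E
```

```text
scene
      -0.03  0.00  0.03  0.06  0.09  0.12  0.15  0.18  0.21  0.24  0.27  0.30  0.33  0.36  0.39  0.42  0.45
 0.03   .    0.16  0.29  0.29  0.08  0.08  0.00  0.00   .    0.20  0.18  0.16   .     .    0.02  0.02  0.26
 0.06  0.03  0.16  0.31  0.29  0.08  0.08  0.42   .    0.25  0.25   .     .     .     .     .    0.47  0.47
 0.09   .     .     .     .    0.43  0.43  0.42   .     .    0.25  0.25  0.56  0.57   .    0.61  0.61  0.61
 0.12   .    0.42  0.43  0.43  0.43  0.43   .     .     .     .     .    0.61  0.61  0.61  0.61  0.72  0.73
 0.15   .    0.44  0.43  0.43  0.43  0.43  0.43   .     .     .    0.52  0.58   .     .     .    0.71  0.70
 0.18  0.43  0.44  0.43  0.43   .     .     .     .     .     .     .     .     .     .     .     .    0.61
 0.21   .     .     .     .     .     .     .     .     .     .     .     .     .    0.26  0.61  0.61  0.61
 0.24   .     .     .     .     .     .     .     .     .     .     .    0.52  0.53  0.52  0.20  0.24  0.24
 0.27   .     .     .     .     .     .     .     .     .     .    0.52  0.52  0.53  0.52   .     .     .  
 0.30   .     
[... 1233 characters left out ...]
0.63  0.69  0.73  0.61  0.61  0.61  0.61  0.61  0.61
 0.24 -0.00   .    0.43  0.43  0.43  0.43  0.43  0.56  0.63  0.63  0.53  0.57  0.56  0.53  0.23  0.24  0.24
 0.27  0.00  0.00   .    0.20  0.14  0.31  0.46  0.52  0.25   .    0.53  0.53  0.53  0.52  0.01  0.00  0.00
 0.30  0.01  0.01   .    0.12  0.13  0.31  0.44  0.20  0.00  0.00  0.00  0.01  0.01  0.01  0.01  0.00  0.13
 0.33  0.00   .    0.00  0.08  0.08  0.08  0.36  0.00  0.03  0.03  0.00  0.00  0.01  0.01  0.01  0.00  0.00
 0.36  0.02  0.00  0.00  0.08  0.08  0.08  0.08  0.03  0.03  0.03  0.00  0.00  0.00  0.00  0.00  0.00  0.00
 0.39  0.02  0.02  0.02  0.00  0.04  0.03  0.03  0.03  0.03  0.03  0.03  0.00  0.00  0.06  0.06  0.06  0.00
```

```bash
python3 -m inch '[{"dx":0.05,"dy":-0.03,"dz":0,"ax":0,"ay":8,"az":0,"fingers":1},{"dx":0.1,"dy":-0.06,"dz":0,"ax":0,"ay":16,"az":0,"fingers":1},{"dx":0.15,"dy":-0.09,"dz":0,"ax":0,"ay":25,"az":0,"fingers":1},{"dx":0.2,"dy":-0.12,"dz":0.02,"ax":0,"ay":33,"az":0,"fingers":1},{"dx":0.25,"dy":-0.15,"dz":0.05,"ax":0,"ay":40,"az":0,"fingers":1},{"dx":0.29,"dy":-0.17,"dz":0.08,"ax":0,"ay":45,"az":0,"fingers":1},{"dx":0.29,"dy":-0.17,"dz":0.08,"ax":0,"ay":45,"az":0,"fingers":1},{"dx":0.29,"dy":-0.17,"dz":0.08,"ax":0,"ay":45,"az":0,"fingers":1}]'
python3 - <<'E'
from h import *
p,M,s=T();print(M.round(3).tolist(),s['q'].round(4).tolist(),s['tool_pos'].round(4))
im,d=bot.read_camera("wrist");W=cloud("wrist",d);np.savez("w1",p=im,d=d,W=W);cv2.imwrite("pics/w1.png",im)
for m in bot.masks_of("wrist","hex_bar")[:3]:
    r=m["region"]&(d>0);print(m["p"],m["box"],np.percentile(W[r],[2,50,98],axis=0).round(3).tolist())
E
```

```text
time: 3.62
tool_pos: [0.4511, 0.2956, 0.3024]
tcp_rot: [-1.761, -1.76, -0.732]
wrist_force: [0.3, -0.2, 0.5]
width: 1.004
[[-0.0, 1.0, 0.002], [0.707, -0.001, 0.708], [0.708, 0.002, -0.707]] [0.0546, -0.1437, 2.0928, 0.8335, 1.2671, -0.2389] [0.4511 0.2956 0.3024]
0.83 [291.3, 175.1, 321.4, 241.1] [[0.426, 0.404, 0.052], [0.441, 0.41, 0.133], [0.455, 0.429, 0.151]]
0.58 [180.7, 131.3, 233.0, 207.3] [[0.299, 0.471, 0.001], [0.319, 0.477, 0.096], [0.329, 0.499, 0.136]]
```

View pics/w1.png

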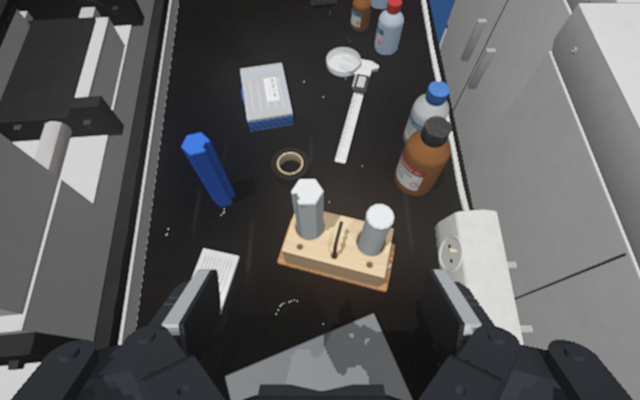

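```bash
python3 - <<'E'
from h import *
f=np.load("w1.npz");im=f["p"][168:248,282:336]
g=cv2.resize(im,None,fx=7,fy=7,interpolation=cv2.INTER_CUBIC)
s=np.load("scene.npz")["p"][190:242,280:325]; s=cv2.resize(s,None,fx=9,fy=9,interpolation=cv2.INTER_CUBIC)
h=560;s=cv2.resize(s,(int(s.shape[1]*h/s.shape[0]),h));g=cv2.resize(g,(378,560))
g=(255*(g/255.)**1.6).astype(np.uint8);s=(255*(s/255.)**1.8).astype(np.uint8)
o=np.hstack([g,s]);print(o.shape);cv2.imwrite("pics/d.png",cv2.resize(o,(780,int(o.shape[0]*780/o.shape[1]))))
E
```

```text
(560, 862, 3)
```

View pics/d.png

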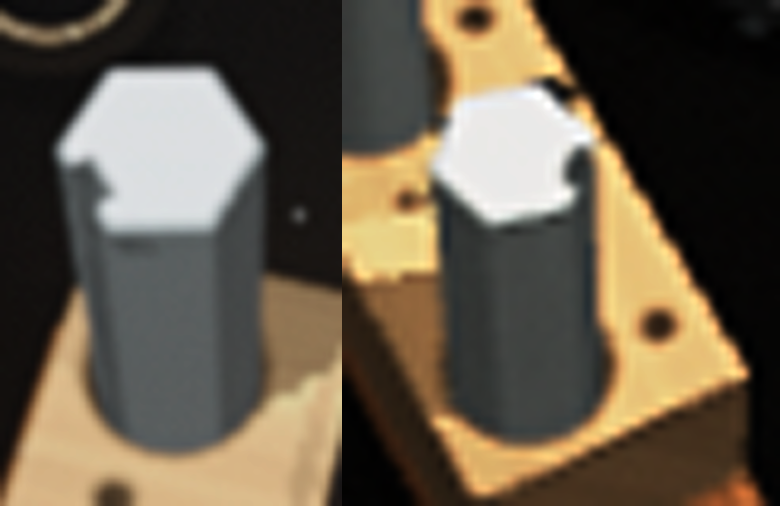

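```bash
cat > kin.py <<'E'
from h import *
from scipy.optimize import least_squares
rx=lambda t:R.from_euler('x',t).as_matrix();ry=lambda t:R.from_euler('y',t).as_matrix();rz=lambda t:R.from_euler('z',t).as_matrix()
D=[([-1.3519,.2639,1.604,0,1.2737,-.0369],[.1708,-.6531,.2313],None),
([-.031,.1062,1.5188,.0012,1.5167,-.0309],[.62,.0061,.3811],[-2.221,-2.221,-.001]),
([0.0546,-0.1437,2.0928,0.8335,1.2671,-0.2389],[.4511,.2956,.3024],[-1.761,-1.76,-.732])]
R0=np.array([[0,1,0],[1,0,0],[0,0,-1.]])  # tool axes when pointing down, q1=0
def fk(P,q,full=False):
    h,a,d,L1,L2,e,Lt=P;q1,q2,q3,q4,q5,q6=q
    A=rz(q1);sh=A@[a,0,h];B=A@ry(q2);el=sh+B@[0,0,L1];C=B@ry(q3)
    w=el+C@[e,0,L2]+A@[0,d,0];F=C@rz(q4)@ry(q5)@rz(q6)
    M=F@R.from_euler('z',np.pi/2).as_matrix() ; p=w+F@[0,0,Lt]
    return (p,M,sh,el,w) if full else (p,M)
E
python3 - <<'E'
from kin import *
for q,p,r in D[1:]:
    F=fk([0]*7,q)[1];Mm=R.from_rotvec(r).as_matrix();print((F.T@Mm).round(2).tolist())
f=lambda P:np.concatenate([fk(P,q)[0]-p for q,p,_ in D]+[1e-3*(P-[.3,0,0.02,.5,.55,0,.28])])
s=least_squares(f,[.3,0,.02,.5,.55,0,.28]);print(s.x.round(4),np.abs(f(s.x)[:9]).max())
c=bot.get_calibration("wrist");K=np.array(c["intrinsics"]);V=np.array(c["view"]);C=np.linalg.inv(V)
pts=np.array([(108,67),(217,67),(265,150),(217,233),(97,233),(57,152)])/6.33+[282,168]
W=[]
for u,v in pts:
    r=C[:3,:3]@[(u-K[0,2])/K[0,0],(v-K[1,2])/K[1,1],1];W.append(C[:3,3]+r*(.15-C[2,3])/r[2])
W=np.array(W);print((W*1000).round(0).tolist(),W.mean(0).round(4));v=W[:,:2]-W.mean(0)[:2]
print(np.degrees(np.arctan2(v[:,1],v[:,0])).round(0),np.linalg.norm(v,axis=1).round(4))
E
```

```text
[[1.0, 0.0, -0.0], [-0.0, 1.0, 0.0], [0.0, -0.0, 1.0]]
[[1.0, 0.0, -0.0], [-0.0, 1.0, 0.0], [0.0, -0.0, 1.0]]
[2.514e-01 1.000e-04 2.490e-02 5.122e-01 5.660e-01 1.200e-03 3.477e-01] 2.733857279607621e-05
[[432.0, 433.0, 150.0], [450.0, 433.0, 150.0], [457.0, 418.0, 150.0], [450.0, 404.0, 150.0], [431.0, 404.0, 150.0], [425.0, 418.0, 150.0]] [0.4408 0.4183 0.15  ]
[ 120.   59.   -0.  -58. -123. -178.] [0.0171 0.0173 0.0164 0.0171 0.0173 0.0161]
```

```bash
cat >> kin.py <<'E'
P0=np.array([2.514e-01,1e-04,2.490e-02,5.122e-01,5.660e-01,1.2e-03,3.477e-01])
LO=np.array([-2.63,-.94,.31,-1.31,0,-2.55])+.03;HI=np.array([2.63,2.18,2.57,4.45,2.66,2.55])-.03
def ik(p,M,q0):
    best=None
    for k in range(6):
        q=np.clip(np.array(q0)+(0 if k==0 else np.random.default_rng(k).normal(0,.6,6)),LO+.01,HI-.01)
        f=lambda q:np.r_[(fk(P0,q)[0]-p)*5,(R.from_matrix(M.T@fk(P0,q)[1])).as_rotvec()]
        s=least_squares(f,q,bounds=(LO,HI))
        if best is None or s.cost<best.cost-1e-6:best=s
        if best.cost<1e-8:break
    return best.x,best.cost
A=[]
for c in("scene","top"):
    f_=np.load(c+".npz");d_=f_["d"]
    g_=(d_>0)&(cv2.morphologyEx(d_,cv2.MORPH_GRADIENT,np.ones((3,3)))<.03);A.append(f_["W"][g_])
A=np.concatenate(A);A=A[(A[:,0]>.06)&(A[:,0]<.34)&(A[:,1]>.02)&(A[:,1]<.6)&(A[:,2]>.1)]  # the machine
def clear(q):
    "least distance of elbow-wrist line and wrist-gripper line from the machine's columns, and where"
    p,M,sh,el,w=fk(P0,q,True);o=[]
    for a,b in((el,w),(w,w+(p-w)*.8)):
        X=a+(b-a)*np.linspace(.1 if a is el else 0,1,40)[:,None]
        d=X[:,None]-A[None,::7];d[...,2]=np.maximum(d[...,2],0)
        o.append(round(float(np.linalg.norm(d,axis=2).min()),3))
    return o
def tool(yaw,phi,roll=0):
    "tool z: horizontal heading yaw, phi below level; x on top"
    z=np.array([np.cos(yaw)*np.cos(phi),np.sin(yaw)*np.cos(phi),-np.sin(phi)]);y=np.array([np.sin(yaw),-np.cos(yaw),0]);return np.c_[np.cross(y,z),y,z]
E
python3 - <<'E'
from kin import *
np.set_printoptions(suppress=True,precision=2)
d=np.radians;q0=D[2][0];bar=np.array([.4408,.4183,.0]);n=np.array([np.cos(d(210)),np.sin(d(210)),0])
B0=np.c_[n,np.cross([0,0,1],n),[0,0,1]]
print("now",clear(q0))
for yaw in(60,0,30):
  for phi in(0,15,30,45):
    Mg=tool(d(yaw),d(phi));g=bar+[0,0,.125];q,c=ik(g+.014*Mg[:,2],Mg,q0)
    print("G",yaw,phi,"cost %.0e"%c,q,clear(q))
    if yaw==30:continue
    rel=B0.T@Mg
    for ang in(22,202):
      for roll in(0,15):
        z=np.array([np.cos(d(ang)),np.sin(d(ang)),0]);s=roll
        # choose roll sign that brings the tool upright
        best=None
        for sg in(1,-1):
            x=R.from_rotvec(z*d(sg*s)).apply([0,0,1.]);Bf=np.c_[x,np.cross(z,x),z];Mf=Bf@rel
            if best is None or Mf[2,2]<best[2,2]:best=Mf
        pf=np.array([.454,.223,.046])+z*.0425+.014*best[:,2]
        for q1 in (q0,[0.4,.5,1.5,0,2,0],[.4,.5,1.5,1.5,1.5,0],[.4,.5,1.5,3.1,1,0]):
            qf,c=ik(pf,best,q1)
            if c<1e-6: print("   F",ang,roll,"ok",qf,best[:,2],clear(qf));break
E
```

```text
now [0.183, 0.13]
G 60 0 cost 1e-19 [ 0.36  0.54  2.53  2.45  1.52 -1.53] [0.007, 0.001]
   F 22 0 ok [0.11 0.32 2.03 0.6  1.03 0.92] [-0.19  0.46 -0.87] [0.146, 0.182]
   F 22 15 ok [0.25 0.25 2.05 0.33 0.9  1.22] [-0.1   0.24 -0.97] [0.116, 0.182]
   F 202 0 ok [ 0.75  0.23  2.16 -0.57  1.03 -0.84] [ 0.19 -0.46 -0.87] [0.003, 0.079]
   F 202 15 ok [ 0.59  0.13  2.2  -0.33  0.89 -1.14] [ 0.1  -0.24 -0.97] [0.001, 0.102]
G 60 15 cost 5e-04 [ 0.37  0.26  2.54  2.34  1.06 -1.31] [0.001, 0.001]
   F 22 0 ok [0.15 0.46 1.85 0.44 1.27 1.04] [-0.42  0.35 -0.84] [0.171, 0.197]
   F 22 15 ok [0.27 0.4  1.86 0.24 1.18 1.3 ] [-0.33  0.13 -0.93] [0.135, 0.196]
   F 202 0 ok [ 0.81  0.12  2.32 -0.82  0.84 -0.61] [ 0.42 -0.35 -0.84] [0.001, 0.0]
   F 202 15 ok [ 0.63 -0.    2.37 -0.54  0.64 -0.95] [ 0.33 -0.13 -0.93] [0.003, 0.042]
G 60 30 cost 3e-30 [ 0.44  0.05  2.5   2.14  0.62 -1.  ] [0.0, 0.002]
   F 22 0 ok [0.2  0.62 1.67 0.34 1.51 1.1 ] [-0.63  0.21 -0.75] [0.171, 0.21]
   F 22 15 ok [0.3  0.57 1.68 0.18 1.44 1.34] [-0.55  0.02 -0.84] [0.141, 0.21]
   F 202 0 ok [ 0.86  0.05  2.49 -1.22  
[... 1263 characters left out ...]
001]
   F 22 0 ok [ 0.6   0.64  1.64 -0.32  1.53  2.05] [-0.3  -0.59 -0.75] [0.053, 0.214]
   F 22 15 ok [ 0.5   0.58  1.67 -0.16  1.46  1.83] [-0.38 -0.4  -0.84] [0.079, 0.212]
G 0 45 cost 7e-02 [ 0.79 -0.    2.22 -0.44  0.46  2.52] [0.001, 0.024]
   F 22 0 ok [ 0.55  0.79  1.48 -0.24  1.76  2.02] [-0.52 -0.59 -0.61] [0.086, 0.224]
   F 22 15 ok [ 0.48  0.74  1.5  -0.12  1.71  1.81] [-0.59 -0.43 -0.68] [0.096, 0.223]
G 30 0 cost 8e-05 [ 0.95  0.55  2.54  3.58  1.53 -1.59] [0.011, 0.0]
G 30 15 cost 2e-03 [ 0.97  0.26  2.54  3.71  1.   -1.77] [0.0, 0.0]
G 30 30 cost 1e-21 [ 0.89  0.04  2.52  3.8   0.53 -1.98] [0.002, 0.0]
G 30 45 cost 4e-03 [ 0.77 -0.05  2.36 -0.78  0.16  2.52] [0.001, 0.001]
```

```bash
python3 - <<'E'
from kin import *
np.set_printoptions(suppress=True,precision=2)
d=np.radians;q0=D[2][0];bar=np.array([.4408,.4183,.125])
for yaw in(60,70,80,90,105,120,135):
  for phi in(10,20,30,45,60):
    Mg=tool(d(yaw),d(phi));q,c=ik(bar+.014*Mg[:,2],Mg,q0)
    print(yaw,phi,"%.0e"%c,q,clear(q),fk(P0,q,True)[4])
E
```

```text
60 10 5e-04 [ 0.35  0.36  2.54  2.38  1.22 -1.4 ] [0.001, 0.001] [0.29 0.13 0.18]
60 20 8e-05 [ 0.39  0.17  2.54  2.31  0.9  -1.24] [0.001, 0.003] [0.29 0.15 0.24]
60 30 3e-30 [ 0.44  0.05  2.5   2.14  0.62 -1.  ] [0.0, 0.002] [0.3  0.17 0.29]
60 45 5e-23 [ 0.52 -0.02  2.38  1.39  0.37 -0.2 ] [0.001, 0.044] [0.32 0.21 0.36]
60 60 2e-30 [0.6  0.01 2.23 0.49 0.48 0.73] [0.001, 0.079] [0.36 0.27 0.41]
70 10 6e-21 [ 0.25  0.38  2.48  2.11  1.24 -1.33] [0.006, 0.014] [0.33 0.11 0.18]
70 20 5e-25 [ 0.28  0.22  2.48  2.01  0.99 -1.15] [0.001, 0.014] [0.33 0.12 0.24]
70 30 1e-30 [ 0.34  0.11  2.44  1.82  0.76 -0.89] [0.004, 0.014] [0.34 0.15 0.29]
70 45 1e-18 [ 0.44  0.02  2.34  1.29  0.55 -0.29] [0.004, 0.05] [0.36 0.2  0.36]
70 60 9e-24 [0.54 0.04 2.2  0.62 0.57 0.43] [0.008, 0.108] [0.38 0.26 0.41]
80 10 1e-30 [ 0.18  0.42  2.39  1.85  1.29 -1.25] [0.041, 0.063] [0.38 0.09 0.18]
80 20 2e-31 [ 0.21  0.28  2.38  1.75  1.09 -1.07] [0.032, 0.063] [0.39 0.11 0.24]
80 30 1e-22 [ 0.27  0.17  2.36  1.59  0.9  -0.85] [0.037, 0.063] [0.39 0.13 0.29]
80 45 2e-25 [ 0.38  0.08  2.28  1.2   0.7  -0.38]
[... 1050 characters left out ...]
.95] [0.142, 0.182] [0.6  0.15 0.24]
120 30 5e-31 [ 0.24  0.46  1.94  1.01  1.36 -0.85] [0.132, 0.179] [0.59 0.17 0.29]
120 45 8e-19 [ 0.32  0.34  1.95  0.84  1.2  -0.66] [0.109, 0.172] [0.56 0.21 0.36]
120 60 3e-21 [ 0.44  0.26  1.93  0.6   1.08 -0.41] [0.078, 0.164] [0.52 0.27 0.41]
135 10 2e-26 [ 0.23  0.75  1.73  1.02  1.76 -1.  ] [0.156, 0.188] [0.67 0.19 0.18]
135 20 6e-26 [ 0.25  0.65  1.75  0.95  1.64 -0.95] [0.149, 0.186] [0.66 0.2  0.24]
135 30 2e-26 [ 0.28  0.56  1.78  0.86  1.52 -0.89] [0.139, 0.183] [0.65 0.21 0.29]
135 45 5e-29 [ 0.35  0.44  1.81  0.72  1.36 -0.76] [0.114, 0.176] [0.61 0.25 0.36]
135 60 3e-18 [ 0.45  0.33  1.84  0.53  1.21 -0.58] [0.084, 0.167] [0.56 0.3  0.41]
```

```bash
cat >> kin.py <<'E'
def rows(targets):
    p,M,s=T();q=s["q"];print("now",p.round(4),np.degrees(q).round(0),"t",round(s["time"],2))
    for p2,M2 in targets:
        q,c=ik(p2,M2,q);print((M.T@(p2-p)*1000).round(1),np.degrees(R.from_matrix(M.T@M2).as_rotvec()).round(1),"| q",q.round(2),"%.0e"%c,clear(q),"tcp",np.round(p2,3))
bar=np.array([.4408,.4183,.137]);d=np.radians
def grasp(yaw,phi,back=0,up=0,t=.009):
    M=tool(d(yaw),d(phi));return bar+[0,0,up]+(t-back)*M[:,2],M
E
python3 -c "
from kin import *
rows([grasp(90,22,.10),grasp(90,22,.08),grasp(90,22,0)])"
```

```text
now [0.4525 0.2956 0.3041] [  3.  -8. 120.  48.  73. -14.] t 3.73
[-67.1 -12.4 121. ] [ 0.2 22.9  0.2] | q [-0.03  0.2   2.3   1.31  1.28 -0.89] 1e-22 [0.089, 0.11] tcp [0.441 0.334 0.171]
[-59.3 -12.5 139.4] [ 0.2 22.9  0.2] | q [ 0.01  0.21  2.3   1.35  1.26 -0.9 ] 1e-21 [0.081, 0.11] tcp [0.441 0.352 0.164]
[-28.1 -12.7 213.1] [ 0.2 22.9  0.2] | q [ 0.18  0.29  2.28  1.5   1.16 -0.95] 2e-22 [0.068, 0.11] tcp [0.441 0.427 0.134]
```

```bash
python3 -m inch '[{"dx":-0.02,"dy":-0.004,"dz":0.03,"ax":0,"ay":6,"az":0,"fingers":0.4},{"dx":-0.04,"dy":-0.008,"dz":0.06,"ax":0,"ay":12,"az":0,"fingers":0.4},{"dx":-0.055,"dy":-0.012,"dz":0.09,"ax":0,"ay":18,"az":0.2,"fingers":0.4},{"dx":-0.067,"dy":-0.0125,"dz":0.121,"ax":0.2,"ay":22.9,"az":0.2,"fingers":0.4},{"dx":-0.067,"dy":-0.0125,"dz":0.121,"ax":0.2,"ay":22.9,"az":0.2,"fingers":0.4},{"dx":-0.067,"dy":-0.0125,"dz":0.121,"ax":0.2,"ay":22.9,"az":0.2,"fingers":0.4}]' 30
python3 - <<'E'
from kin import *
rows([grasp(90,22,0)])
im,dd=bot.read_camera("wrist");W=cloud("wrist",dd);cv2.imwrite("pics/w2.png",im[60:360,140:500])
c=bot.get_calibration("wrist");K=np.array(c["intrinsics"]);V=np.array(c["view"])
P=(V@np.r_[bar+[0,0,.013],1])[:3];print("predicted top centre px",K[0,0]*P[0]/P[2]+K[0,2],K[1,1]*P[1]/P[2]+K[1,2])
m=bot.masks_of("wrist","hex_bar")[0]
r=m["region"]&(abs(W[...,2]-.15)<.004)
v,u=np.nonzero(r);print(m["p"],m["box"],r.sum(),u.mean(),v.mean(),W[r].min(0).round(4),W[r].max(0).round(4),W[r].mean(0).round(4))
E
```

```text
time: 4.47
tool_pos: [0.4432, 0.3336, 0.1733]
tcp_rot: [-1.487, -1.489, -1.006]
wrist_force: [0.5, 0.4, 0.8]
width: 0.701
now [0.4432 0.3336 0.1733] [ -2.  11. 131.  75.  74. -51.] t 4.47
[ -1.8  -2.6 101.2] [0.1 0.1 0.2] | q [ 0.18  0.29  2.28  1.5   1.16 -0.95] 1e-20 [0.068, 0.11] tcp [0.441 0.427 0.134]
predicted top centre px 315.46576060506067 193.22057708049354
0.77 [288.3, 179.8, 333.7, 296.8] 1042 312.8397312859885 196.39059500959692 [0.4228 0.4033 0.146 ] [0.4541 0.4331 0.1512] [0.4391 0.416  0.1493]
```

View pics/w2.png

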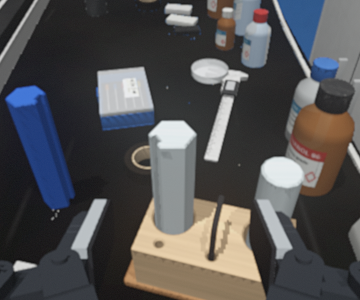

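```bash
sed -i 's/bar=np.array(\[.4408,.4183,.137\])/bar=np.array([.4395,.417,.137])/' kin.py; python3 -m inch '[{"dx":-0.0018,"dy":-0.004,"dz":0.04,"ax":0,"ay":0,"az":0,"fingers":0.4},{"dx":-0.0018,"dy":-0.004,"dz":0.08,"ax":0,"ay":0,"az":0,"fingers":0.4},{"dx":-0.0018,"dy":-0.004,"dz":0.1,"ax":0,"ay":0,"az":0,"fingers":0.4},{"dx":-0.0018,"dy":-0.004,"dz":0.1,"ax":0,"ay":0,"az":0,"fingers":0.4},{"dx":-0.0018,"dy":-0.004,"dz":0.1,"ax":0,"ay":0,"az":0,"fingers":-0.6},{"dx":-0.0018,"dy":-0.004,"dz":0.1,"ax":0,"ay":0,"az":0,"fingers":-0.6},{"dx":-0.0018,"dy":-0.004,"dz":0.1,"ax":0,"ay":0,"az":0,"fingers":-0.6},{"dx":-0.0018,"dy":-0.004,"dz":0.1,"ax":0,"ay":0,"az":0,"fingers":-0.6}]' 30
python3 -c "
from kin import *
rows([grasp(y,22) for y in(90,98,106,113)])"
```

```text
time: 5.58
tool_pos: [0.4402, 0.4258, 0.1368]
tcp_rot: [-1.483, -1.49, -1.011]
wrist_force: [-1.3, -0.3, 6.4]
width: 0.358
now [0.4402 0.4258 0.1368] [ 10.  16. 131.  86.  66. -55.] t 5.58
[-3.1 -0.7  0.8] [ 0.2 -0.1  0.4] | q [ 0.17  0.29  2.28  1.5   1.16 -0.95] 4e-29 [0.067, 0.109] tcp [0.44  0.425 0.134]
[-3.1 -1.8  0.7] [ 7.6 -0.1 -2.6] | q [ 0.17  0.35  2.19  1.37  1.24 -0.93] 8e-27 [0.096, 0.144] tcp [0.438 0.425 0.134]
[-3.2 -3.   0.5] [15.1 -0.  -5.6] | q [ 0.17  0.41  2.1   1.25  1.33 -0.92] 3e-28 [0.119, 0.177] tcp [0.437 0.425 0.134]
[-3.3 -3.9  0.1] [21.6 -0.  -8.2] | q [ 0.18  0.46  2.02  1.16  1.4  -0.91] 3e-31 [0.133, 0.183] tcp [0.436 0.425 0.134]
```

```bash
python3 -m inch '[{"dx":0,"dy":-0.0005,"dz":0,"ax":3.8,"ay":0,"az":-1.5,"fingers":-0.6},{"dx":0,"dy":-0.0011,"dz":0,"ax":7.5,"ay":0,"az":-3,"fingers":-0.6},{"dx":0,"dy":-0.0017,"dz":-0.0002,"ax":11.2,"ay":0,"az":-4.5,"fingers":-0.6},{"dx":0,"dy":-0.0023,"dz":-0.0003,"ax":15,"ay":0,"az":-6,"fingers":-0.6},{"dx":0,"dy":-0.0028,"dz":-0.0005,"ax":18.7,"ay":0,"az":-7.5,"fingers":-0.6},{"dx":0,"dy":-0.0034,"dz":-0.0007,"ax":22.4,"ay":0,"az":-9,"fingers":-0.6},{"dx":0,"dy":-0.0034,"dz":-0.0007,"ax":22.4,"ay":0,"az":-9,"fingers":-0.6},{"dx":0,"dy":-0.0034,"dz":-0.0007,"ax":22.4,"ay":0,"az":-9,"fingers":-0.6}]'
python3 - <<'E'
from kin import *
im,dd=bot.read_camera("wrist");cv2.imwrite("pics/w3.png",cv2.resize(im[130:330,220:420],(600,600)))
rows([grasp(113,22,.07),grasp(90,22,.07),grasp(90,22,0)])
E
```

```text
time: 6.58
tool_pos: [0.437, 0.4249, 0.1368]
tcp_rot: [-1.105, -1.709, -0.753]
wrist_force: [1.0, -0.2, 1.3]
width: 0.361
now [0.4369 0.4249 0.1369] [ 10.  26. 115.  66.  81. -52.] t 6.62
[ -3.1  -1.6 -68.7] [-0.7  0.1  0.7] | q [ 0.07  0.44  1.98  1.08  1.49 -0.89] 2e-29 [0.158, 0.202] tcp [0.462 0.365 0.16 ]
[ -1.1 -23.7 -64.3] [-22.1   0.    9.4] | q [ 0.03  0.22  2.3   1.36  1.24 -0.91] 8e-26 [0.077, 0.109] tcp [0.44 0.36 0.16]
[-3.3  2.5  0.6] [-22.1   0.    9.4] | q [ 0.17  0.29  2.28  1.5   1.16 -0.95] 7e-24 [0.067, 0.109] tcp [0.44  0.425 0.134]
```

View pics/w3.png

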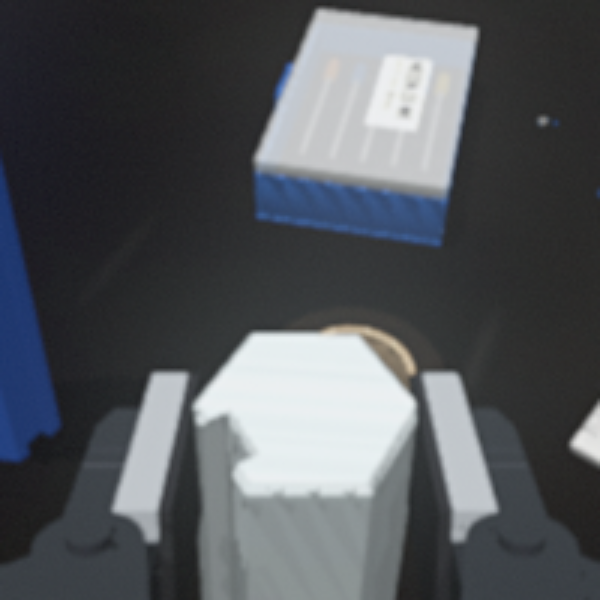

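```bash
python3 -m inch '[{"dx":0,"dy":0,"dz":0,"ax":0,"ay":0,"az":0,"fingers":0.4},{"dx":0,"dy":0,"dz":0,"ax":0,"ay":0,"az":0,"fingers":0.4},{"dx":0,"dy":0,"dz":0,"ax":0,"ay":0,"az":0,"fingers":0.4},{"dx":-0.002,"dy":-0.001,"dz":-0.035,"ax":0,"ay":0,"az":0,"fingers":0.4},{"dx":-0.003,"dy":-0.0016,"dz":-0.069,"ax":0,"ay":0,"az":0,"fingers":0.4},{"dx":-0.003,"dy":-0.01,"dz":-0.068,"ax":-8,"ay":0,"az":3.5,"fingers":0.4},{"dx":-0.002,"dy":-0.018,"dz":-0.066,"ax":-16,"ay":0,"az":7,"fingers":0.4},{"dx":-0.002,"dy":-0.0265,"dz":-0.063,"ax":-24.9,"ay":0,"az":10.7,"fingers":0.4},{"dx":-0.002,"dy":-0.0265,"dz":-0.063,"ax":-24.9,"ay":0,"az":10.7,"fingers":0.4},{"dx":-0.002,"dy":-0.0265,"dz":-0.063,"ax":-24.9,"ay":0,"az":10.7,"fingers":0.4}]'
python3 - <<'E'
from kin import *
im,dd=bot.read_camera("wrist");W=cloud("wrist",dd);cv2.imwrite("pics/w4.png",cv2.resize(im[130:330,220:420],(600,600)))
rows([grasp(87,22,0)])
m=bot.masks_of("wrist","hex_bar")[0]
r=m["region"]&(abs(W[...,2]-.15)<.004);print(m["p"],m["box"],W[r].min(0).round(4),W[r].max(0).round(4),W[r].mean(0).round(4))
E
```

```text
time: 7.88
tool_pos: [0.4376, 0.3602, 0.1593]
tcp_rot: [-1.533, -1.453, -1.033]
wrist_force: [0.3, 0.1, 0.6]
width: 0.699
now [0.4386 0.3602 0.1596] [  2.  11. 134.  81.  69. -52.] t 7.92
[ 0.3 -2.2 70.1] [ 0.1  0.  -0. ] | q [ 0.18  0.27  2.31  1.55  1.12 -0.96] 2e-23 [0.056, 0.095] tcp [0.44  0.425 0.134]
0.67 [293.3, 188.9, 337.7, 317.6] [0.4261 0.4008 0.146 ] [0.4545 0.4322 0.1508] [0.4405 0.415  0.1489]
```

View pics/w4.png

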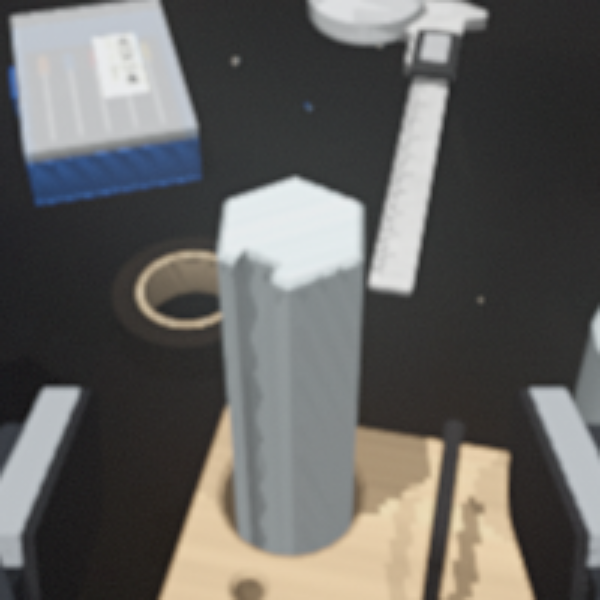

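```bash
python3 -m inch '[{"dx":0,"dy":-0.001,"dz":0.035,"ax":0,"ay":0,"az":0,"fingers":0.4},{"dx":0,"dy":-0.001,"dz":0.069,"ax":0,"ay":0,"az":0,"fingers":0.4},{"dx":0,"dy":-0.001,"dz":0.069,"ax":0,"ay":0,"az":0,"fingers":0.4},{"dx":0,"dy":-0.001,"dz":0.069,"ax":0,"ay":0,"az":0,"fingers":-0.6},{"dx":0,"dy":-0.001,"dz":0.069,"ax":0,"ay":0,"az":0,"fingers":-0.6},{"dx":0,"dy":-0.001,"dz":0.069,"ax":0,"ay":0,"az":0,"fingers":-0.6},{"dx":0,"dy":-0.001,"dz":0.069,"ax":0,"ay":0,"az":0,"fingers":-0.6},{"dx":0,"dy":-0.001,"dz":0.069,"ax":0,"ay":0,"az":0,"fingers":-0.6}]' 80
python3 - <<'E'
from kin import *
p,M,s=T();print(s["width"]*85,s["wrist_force"])
u=[0,0,1.]
rows([(p+[0,0,h],M) for h in(.05,.10,.20)]+[(p+[.02,-.03,.22],tool(d(100),d(22)))])
E
```

```text
time: 8.98
tool_pos: [0.4414, 0.4241, 0.1343]
tcp_rot: [-1.532, -1.453, -1.035]
wrist_force: [-4.1, -0.4, 3.9]
width: 0.303
25.78835164628412 [-4.12759989 -0.42668489  3.86308351]
now [0.4414 0.4241 0.1343] [ 10.  15. 133.  89.  64. -55.] t 8.97
[ 46.4   0.  -18.7] [0. 0. 0.] | q [ 0.18  0.16  2.3   1.5   1.13 -0.83] 8e-23 [0.06, 0.096] tcp [0.441 0.424 0.184]
[ 92.8   0.1 -37.4] [0. 0. 0.] | q [ 0.18  0.06  2.28  1.44  1.14 -0.71] 3e-23 [0.072, 0.096] tcp [0.441 0.424 0.234]
[ 1.855e+02  1.000e-01 -7.480e+01] [0. 0. 0.] | q [ 0.18 -0.09  2.21  1.35  1.18 -0.46] 2e-30 [0.118, 0.115] tcp [0.441 0.424 0.334]
[ 193.2   21.7 -109. ] [12.1 -0.  -4.9] | q [ 0.1   0.06  2.03  1.2   1.45 -0.5 ] 2e-18 [0.175, 0.182] tcp [0.461 0.394 0.354]
```

```bash
python3 -m inch '[{"dx":0.009,"dy":0,"dz":-0.0037,"ax":0,"ay":0,"az":0,"fingers":-0.6},{"dx":0.0278,"dy":0,"dz":-0.0112,"ax":0,"ay":0,"az":0,"fingers":-0.6},{"dx":0.0464,"dy":0,"dz":-0.0187,"ax":0,"ay":0,"az":0,"fingers":-0.6},{"dx":0.0696,"dy":0,"dz":-0.028,"ax":0,"ay":0,"az":0,"fingers":-0.6},{"dx":0.0928,"dy":0,"dz":-0.0374,"ax":0,"ay":0,"az":0,"fingers":-0.6},{"dx":0.115,"dy":0,"dz":-0.0465,"ax":0,"ay":0,"az":0,"fingers":-0.6},{"dx":0.139,"dy":0,"dz":-0.056,"ax":0,"ay":0,"az":0,"fingers":-0.6},{"dx":0.162,"dy":0,"dz":-0.0655,"ax":0,"ay":0,"az":0,"fingers":-0.6},{"dx":0.185,"dy":0,"dz":-0.0748,"ax":0,"ay":0,"az":0,"fingers":-0.6},{"dx":0.185,"dy":0,"dz":-0.0748,"ax":0,"ay":0,"az":0,"fingers":-0.6},{"dx":0.185,"dy":0,"dz":-0.0748,"ax":0,"ay":0,"az":0,"fingers":-0.6}]'
python3 - <<'E'
from kin import *
im,dd=bot.read_camera("wrist");W=cloud("wrist",dd);np.savez("w5",p=im,d=dd,W=W)
im2,dd2=bot.read_camera("scene");W2=cloud("scene",dd2)
for cam,D_,WW in(("wrist",dd,W),("scene",dd2,W2)):
  for m in bot.masks_of(cam,"hex_bar")[:2]:
    r=m["region"]&(D_>0);print(cam,m["p"],m["box"],np.percentile(WW[r],[2,50,98],axis=0).round(3).tolist())
# plate from the scene view, arm high
m=bot.masks_of("scene","surface_plate")[0]["region"];r=m&(abs(W2[...,2]-.03)<.006)
print(cv2.minAreaRect((W2[r][:,:2]*1000).astype(np.float32)))
for n in("scene","top"):
    f=np.load(n+".npz");
a=cv2.resize(im[130:330,220:420],(400,400));b=cv2.resize(im2[100:300,200:460],(400,308))
cv2.imwrite("pics/w5.png",np.hstack([a,np.vstack([b,np.zeros((92,400,3),np.uint8)])]))
print(T()[2]["width"]*85)
E
```

```text
time: 10.35
tool_pos: [0.4409, 0.4235, 0.3323]
tcp_rot: [-1.534, -1.454, -1.034]
wrist_force: [-0.5, 0.2, -3.6]
width: 0.309
wrist 0.68 [289.3, 233.1, 355.3, 393.0] [[0.427, 0.401, 0.252], [0.44, 0.409, 0.329], [0.454, 0.428, 0.347]]
wrist 0.55 [173.0, 368.5, 218.8, 400.0] [[0.299, 0.368, -0.002], [0.319, 0.475, 0.122], [0.399, 0.503, 0.362]]
scene 0.88 [312.0, 274.2, 324.8, 311.7] [[0.294, 0.474, 0.013], [0.302, 0.491, 0.111], [0.318, 0.499, 0.135]]
scene 0.85 [283.9, 130.6, 305.6, 194.8] [[0.422, 0.402, 0.216], [0.43, 0.423, 0.3], [0.451, 0.43, 0.347]]
((451.7473449707031, 221.80062866210938), (178.97286987304688, 142.88461303710938), 21.799503326416016)
26.121755154214824
```

View pics/w5.png

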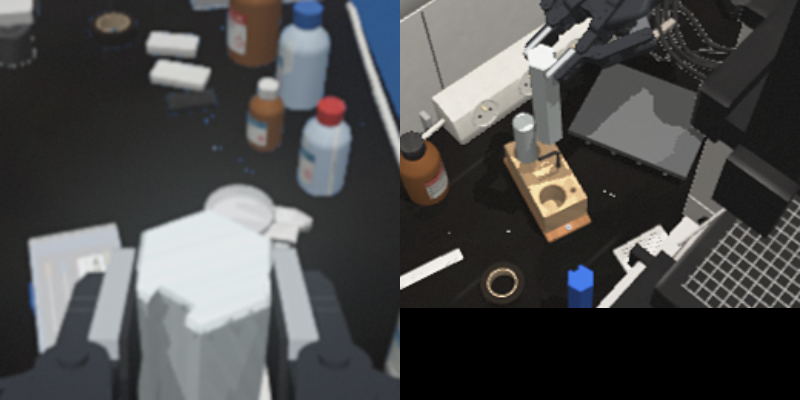

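```bash
cat >> kin.py <<'E'
from scipy.spatial.transform import Slerp
def barframe(z,x): return np.c_[x,np.cross(z,x),z]
def final(off,ang=22,c=np.array([.4525,.222,.0]),h=.047):
    "tool pose that lays the bar along ang with the groove off degrees short of upright"
    g=d(237);n=np.array([np.cos(g),np.sin(g),0]);Bg=barframe(np.array([0,0,1.]),n)
    pg=np.array([.4409,.4235,.3323]);Mg=tool(d(87),d(22));cg=np.array([.4405,.4152,.2805])
    rel=Bg.T@Mg;tp=Bg.T@(pg-cg);z=np.array([np.cos(d(ang)),np.sin(d(ang)),0])
    o=[]
    for sg in(1,-1):
        B=barframe(z,R.from_rotvec(z*d(sg*off)).apply([0,0,1.]));o.append((B@rel,B))
    M,B=min(o,key=lambda k:k[0][2,2]);return c+[0,0,h]+B@tp,M,tp,rel
E
python3 - <<'E'
from kin import *
pf,Mf,tp,rel=final(20,h=.12);print("final z",Mf[:,2].round(2),"tcp",pf)
p,M,s=T();S=Slerp([0,1],R.from_matrix([M,Mf]));print("angle",np.degrees(R.from_matrix(M.T@Mf).magnitude()))
c0=p-M@rel.T@tp;c1=np.array([.4525,.222,.12])
out=[]
for k in range(1,15):
    u=k/14;Mk=S(u).as_matrix();c=c0+(c1-c0)*u;c[2]=.28 if u<.55 else .28-.16*(u-.55)/.45
    out.append((c+Mk@rel.T@tp,Mk));lo=min((c+sg*.0675*(Mk@rel.T)[:,2])[2] for sg in(1,-1));print(k,"bar low",round(lo,3),end=" ")
print();rows(out)
E
```

```text
final z [-0.41  0.01 -0.91] tcp [0.4999747  0.24277439 0.11182275]
angle 102.22751872385763
1 bar low 0.213 2 bar low 0.214 3 bar low 0.217 4 bar low 0.22 5 bar low 0.223 6 bar low 0.228 7 bar low 0.233 8 bar low 0.231 9 bar low 0.212 10 bar low 0.194 11 bar low 0.175 12 bar low 0.157 13 bar low 0.138 14 bar low 0.12 
now [0.4409 0.4237 0.3324] [ 10.  -5. 127.  77.  68. -27.] t 10.6
[-5.   5.8 -7.8] [-1.3 -5.3  4.9] | q [ 0.19 -0.12  2.19  1.24  1.14 -0.28] 6e-25 [0.126, 0.122] tcp [0.446 0.414 0.331]
[-10.3  11.7 -16. ] [ -2.7 -10.5   9.8] | q [ 0.2  -0.14  2.15  1.12  1.11 -0.09] 1e-24 [0.13, 0.133] tcp [0.452 0.404 0.329]
[-16.3  17.7 -24.2] [ -4.  -15.8  14.6] | q [ 0.22 -0.15  2.11  1.    1.09  0.1 ] 1e-24 [0.134, 0.144] tcp [0.457 0.394 0.326]
[-23.2  23.6 -32.7] [ -5.3 -21.1  19.5] | q [ 0.24 -0.14  2.06  0.88  1.1   0.28] 5e-25 [0.136, 0.157] tcp [0.462 0.383 0.323]
[-30.7  29.5 -41.5] [ -6.6 -26.3  24.4] | q [ 0.26 -0.13  2.01  0.76  1.12  0.45] 5e-26 [0.139, 0.17] tcp [0.468 0.372 0.319]
[-39.   35.3 -50.7] [ -8.  -31.6  29.3] | q [ 0.27 -0.1   1.96  0.65  1.15  0.61] 2e-26
[... 333 characters left out ...]
 | q [0.32 0.03 1.85 0.4  1.27 0.99] 2e-28 [0.14, 0.207] tcp [0.486 0.321 0.267]
[-132.1   55.6  -69.9] [-13.3 -52.6  48.8] | q [0.32 0.1  1.82 0.34 1.29 1.09] 1e-28 [0.136, 0.212] tcp [0.49  0.307 0.236]
[-166.5   59.7  -72.1] [-14.6 -57.9  53.7] | q [0.33 0.17 1.8  0.28 1.32 1.18] 6e-29 [0.134, 0.215] tcp [0.493 0.292 0.205]
[-201.2   63.3  -74.8] [-16.  -63.2  58.6] | q [0.33 0.24 1.77 0.23 1.36 1.26] 7e-29 [0.133, 0.215] tcp [0.496 0.276 0.174]
[-236.    66.5  -78.1] [-17.3 -68.4  63.5] | q [0.33 0.32 1.74 0.18 1.39 1.35] 1e-28 [0.134, 0.215] tcp [0.498 0.26  0.143]
[-270.9   69.1  -82. ] [-18.6 -73.7  68.4] | q [0.32 0.4  1.71 0.14 1.43 1.43] 4e-28 [0.135, 0.216] tcp [0.5   0.243 0.112]
```

```bash
python3 -m inch '[{"dx":-0.005,"dy":0.006,"dz":-0.008,"ax":-1.3,"ay":-5.3,"az":4.9,"fingers":-0.6},{"dx":-0.010,"dy":0.012,"dz":-0.016,"ax":-2.7,"ay":-10.5,"az":9.8,"fingers":-0.6},{"dx":-0.016,"dy":0.018,"dz":-0.024,"ax":-4,"ay":-15.8,"az":14.6,"fingers":-0.6},{"dx":-0.023,"dy":0.024,"dz":-0.033,"ax":-5.3,"ay":-21.1,"az":19.5,"fingers":-0.6},{"dx":-0.031,"dy":0.030,"dz":-0.042,"ax":-6.6,"ay":-26.3,"az":24.4,"fingers":-0.6},{"dx":-0.039,"dy":0.035,"dz":-0.051,"ax":-8,"ay":-31.6,"az":29.3,"fingers":-0.6},{"dx":-0.048,"dy":0.041,"dz":-0.060,"ax":-9.3,"ay":-36.8,"az":34.2,"fingers":-0.6},{"dx":-0.065,"dy":0.046,"dz":-0.067,"ax":-10.6,"ay":-42.1,"az":39.1,"fingers":-0.6},{"dx":-0.098,"dy":0.051,"dz":-0.068,"ax":-12,"ay":-47.4,"az":43.9,"fingers":-0.6},{"dx":-0.132,"dy":0.056,"dz":-0.070,"ax":-13.3,"ay":-52.6,"az":48.8,"fingers":-0.6},{"dx":-0.167,"dy":0.060,"dz":-0.072,"ax":-14.6,"ay":-57.9,"az":53.7,"fingers":-0.6},{"dx":-0.201,"dy":0.063,"dz":-0.075,"ax":-16,"ay":-63.2,"az":58.6,"fingers":-0.6},{"dx":-0.236,"dy":0.0665,"dz":-0.078,"ax":-17.3,"ay":-68.4,"az":63.5,"fingers":-0.6},{"dx":-0.271,"dy":0.069,"dz":-0.082,"ax":-18.6,"ay":-73.7,"az":68.4,"fingers":-0.6},{"dx":-0.271,"dy":0.069,"dz":-0.082,"ax":-18.6,"ay":-73.7,"az":68.4,"fingers":-0.6},{"dx":-0.271,"dy":0.069,"dz":-0.082,"ax":-18.6,"ay":-73.7,"az":68.4,"fingers":-0.6}]'
python3 - <<'E'
from kin import *
pf,Mf,tp,rel=final(20,h=.12);p,M,s=T();print("err",(p-pf).round(4),np.degrees(R.from_matrix(M.T@Mf).magnitude()).round(2),s["width"]*85)
im,dd=bot.read_camera("wrist");W=cloud("wrist",dd)
im2,dd2=bot.read_camera("scene");W2=cloud("scene",dd2)
for cam,D_,WW in(("wrist",dd,W),("scene",dd2,W2)):
  for m in bot.masks_of(cam,"hex_bar")[:2]:
    r=m["region"]&(D_>0);print(cam,m["p"],np.round(m["box"]),np.percentile(WW[r],[2,50,98],axis=0).round(3).tolist())
a=cv2.resize(im[150:400,180:460],(400,357));b=cv2.resize(im2[110:260,260:430],(400,353))
cv2.imwrite("pics/w6.png",np.hstack([a,cv2.resize(b,(400,357))]))
E
```

```text
time: 12.6
tool_pos: [0.5001, 0.2435, 0.1123]
tcp_rot: [-2.916, -0.619, 0.618]
wrist_force: [-0.4, 0.9, -2.2]
width: 0.305
err [0.0001 0.0008 0.0004] 0.13 25.89657274843087
wrist 0.67 [290. 233. 355. 394.] [[0.427, 0.209, 0.109], [0.501, 0.24, 0.128], [0.521, 0.259, 0.135]]
wrist 0.57 [  0. 177.  52. 246.] [[0.309, 0.471, 0.002], [0.322, 0.476, 0.026], [0.328, 0.496, 0.056]]
scene 0.96 [311. 272. 326. 312.] [[0.294, 0.453, -0.002], [0.304, 0.49, 0.106], [0.345, 0.5, 0.136]]
scene 0.93 [341. 138. 396. 172.] [[0.388, 0.193, 0.11], [0.442, 0.225, 0.127], [0.501, 0.25, 0.135]]
```

View pics/w6.png

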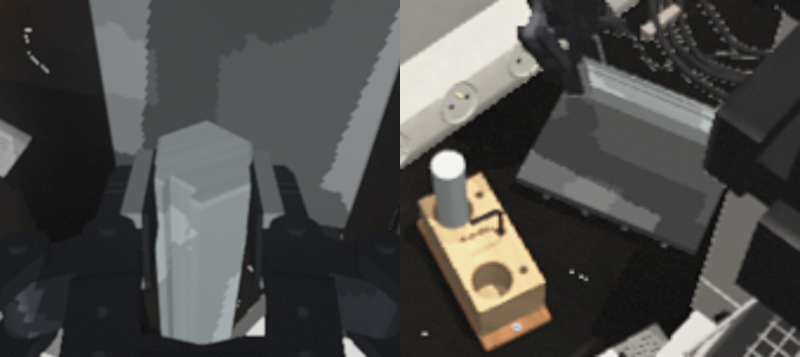

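```bash
python3 -c "
from kin import *
p,M,s=T();print((M.T@[0,0,-.070]).round(4),(M.T@[0,0,-.078]).round(4),s['wrist_force'])"
```

```text
[0.0256 0.0122 0.064 ] [0.0285 0.0136 0.0713] [ 0.64340034 -0.22103696 -2.64909926]
```

```bash
python3 -m inch '[{"dx":0.0064,"dy":0.003,"dz":0.016,"ax":0,"ay":0,"az":0,"fingers":-0.6},{"dx":0.0128,"dy":0.0061,"dz":0.032,"ax":0,"ay":0,"az":0,"fingers":-0.6},{"dx":0.0192,"dy":0.0092,"dz":0.048,"ax":0,"ay":0,"az":0,"fingers":-0.6},{"dx":0.023,"dy":0.011,"dz":0.0576,"ax":0,"ay":0,"az":0,"fingers":-0.6},{"dx":0.0249,"dy":0.0119,"dz":0.0622,"ax":0,"ay":0,"az":0,"fingers":-0.6},{"dx":0.0256,"dy":0.0122,"dz":0.064,"ax":0,"ay":0,"az":0,"fingers":-0.6},{"dx":0.0263,"dy":0.0126,"dz":0.0658,"ax":0,"ay":0,"az":0,"fingers":-0.6},{"dx":0.0263,"dy":0.0126,"dz":0.0658,"ax":0,"ay":0,"az":0,"fingers":-0.6}]'
```

```text
time: 13.8
tool_pos: [0.501, 0.2435, 0.0423]
tcp_rot: [-2.918, -0.62, 0.612]
wrist_force: [0.1, 0.2, -3.1]
width: 0.304
```

```bash
python3 -m inch '[{"dx":0.0004,"dy":0.0002,"dz":0.0009,"ax":0,"ay":0,"az":0,"fingers":-0.6},{"dx":0.0008,"dy":0.0004,"dz":0.0018,"ax":0,"ay":0,"az":0,"fingers":-0.6},{"dx":0.0012,"dy":0.0006,"dz":0.0030,"ax":0,"ay":0,"az":0,"fingers":-0.6},{"dx":0.0013,"dy":0.0006,"dz":0.0035,"ax":0,"ay":0,"az":0,"fingers":-0.6}]'
python3 -m inch '[{"dx":0.0003,"dy":0.0002,"dz":0.0009,"ax":0,"ay":0,"az":0,"fingers":-0.6},{"dx":0.0005,"dy":0.0003,"dz":0.0014,"ax":0,"ay":0,"az":0,"fingers":-0.6},{"dx":0.0005,"dy":0.0003,"dz":0.0014,"ax":0,"ay":0,"az":0,"fingers":-0.6}]'
```

```text
time: 14.3
tool_pos: [0.5013, 0.2436, 0.0392]
tcp_rot: [-2.917, -0.62, 0.611]
wrist_force: [1.1, 0.5, 3.0]
width: 0.312
time: 14.68
tool_pos: [0.5013, 0.2437, 0.0391]
tcp_rot: [-2.917, -0.62, 0.612]
wrist_force: [-0.8, -0.5, 6.9]
width: 0.31
```

```bash
python3 -m inch '[{"dx":0,"dy":0,"dz":0,"ax":0,"ay":0,"az":0,"fingers":-0.3},{"dx":0,"dy":0,"dz":0,"ax":0,"ay":0,"az":0,"fingers":-0.2},{"dx":0,"dy":0,"dz":0,"ax":0,"ay":0,"az":0,"fingers":-0.1},{"dx":0,"dy":0,"dz":0,"ax":0,"ay":0,"az":0,"fingers":0},{"dx":0,"dy":0,"dz":-0.002,"ax":0,"ay":0,"az":0,"fingers":0.1},{"dx":0,"dy":0,"dz":-0.002,"ax":0,"ay":0,"az":0,"fingers":0.1}]'
python3 - <<'E'
from kin import *
im,dd=bot.read_camera("wrist");W=cloud("wrist",dd);np.savez("w7",p=im,d=dd,W=W)
for m in bot.masks_of("wrist","hex_bar")[:1]:
    r=m["region"]&(dd>0);print(m["p"],np.round(m["box"]),np.percentile(W[r],[2,50,98],axis=0).round(4).tolist())
cv2.imwrite("pics/w7.png",cv2.resize(im[150:400,180:460],(560,500)))
E
```

```text
time: 15.42
tool_pos: [0.5024, 0.2438, 0.0411]
tcp_rot: [-2.917, -0.62, 0.611]
wrist_force: [-0.3, -0.9, 0.8]
width: 0.549
0.98 [292. 232. 367. 391.] [[0.4256, 0.2011, 0.0326], [0.5005, 0.2355, 0.0531], [0.5232, 0.2567, 0.0574]]
```

View pics/w7.png

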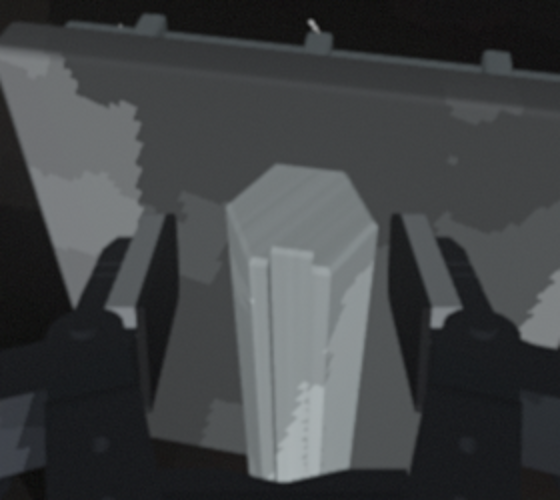

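```bash
python3 -m inch '[{"dx":0,"dy":0,"dz":-0.01,"ax":0,"ay":0,"az":0,"fingers":0.2},{"dx":0,"dy":0,"dz":-0.03,"ax":0,"ay":0,"az":0,"fingers":0.2},{"dx":0,"dy":0,"dz":-0.06,"ax":0,"ay":0,"az":0,"fingers":0.2},{"dx":0,"dy":0,"dz":-0.1,"ax":0,"ay":0,"az":0,"fingers":0.2},{"dx":0,"dy":0,"dz":-0.14,"ax":0,"ay":0,"az":0,"fingers":0.2},{"dx":0,"dy":0,"dz":-0.14,"ax":0,"ay":0,"az":0,"fingers":0.2},{"dx":0,"dy":0,"dz":-0.14,"ax":0,"ay":0,"az":0,"fingers":0.2}]'
python3 - <<'E'
from kin import *
im,dd=bot.read_camera("wrist");W=cloud("wrist",dd)
m=bot.masks_of("wrist","hex_bar")[0];r=m["region"]&(dd>0)
w=W[r];print(m["p"],np.round(m["box"]),np.percentile(w,[2,50,98],axis=0).round(4).tolist())
t=w[w[:,2]>.0545];c=t.mean(0);u,s,v=np.linalg.svd(t-c,full_matrices=False);print("top n",len(t),c.round(4),v[2].round(3),"axis deg",np.degrees(np.arctan2(v[0][1],v[0][0])).round(1))
mr=cv2.minAreaRect((w[w[:,2]>.036][:,:2]*1000).astype(np.float32));print(mr)
pm=bot.masks_of("wrist","surface_plate")[0]["region"]&(abs(W[...,2]-.03)<.004);print(cv2.minAreaRect((W[pm][:,:2]*1000).astype(np.float32)))
for t_ in("round_bar",):
    im2,d2=bot.read_camera("scene");W2=cloud("scene",d2);mm=bot.masks_of("scene",t_)[0];q=mm["region"]&(d2>0);print(t_,np.percentile(W2[q],[2,50,98],axis=0).round(3).tolist())
b=[int(x) for x in m["box"]]
cv2.imwrite("pics/w8.png",np.hstack([cv2.resize(im,(560,350))[:, :],cv2.resize(im[max(b[1]-8,0):b[3]+8,b[0]-8:b[2]+8],(240,350),interpolation=cv2.INTER_CUBIC)]))
E
```

```text
time: 16.4
tool_pos: [0.559, 0.242, 0.1695]
tcp_rot: [-2.917, -0.619, 0.61]
wrist_force: [-0.4, -0.0, -0.6]
width: 0.596
0.73 [  0. 184.  91. 295.] [[0.3083, 0.4708, 0.0034], [0.3209, 0.4779, 0.0671], [0.3267, 0.4985, 0.1212]]
top n 2230 [0.3192 0.4798 0.0873] [-0.881  0.474  0.013] axis deg -113.4
((318.5869445800781, 484.41796875), (32.686336517333984, 17.01729965209961), 76.26058959960938)
((455.17132568359375, 223.03463745117188), (180.9152374267578, 139.9163360595703), 21.72443389892578)
round_bar [[0.494, 0.385, 0.05], [0.501, 0.401, 0.11], [0.518, 0.41, 0.135]]Traceback (most recent call last):
  File "<stdin>", line 11, in <module>
cv2.error: OpenCV(4.12.0) /io/opencv/modules/imgproc/src/resize.cpp:4208: error: (-215:Assertion failed) !ssize.empty() in function 'resize'
```

```bash
python3 - <<'E'
from kin import *
im,dd=bot.read_camera("wrist");W=cloud("wrist",dd)
k=(dd>0)&(abs(W[...,0]-.4525)<.09)&(abs(W[...,1]-.222)<.09)&(W[...,2]>.038)&(W[...,2]<.075)
w=W[k];print(k.sum(),cv2.minAreaRect((w[:,:2]*1000).astype(np.float32)),"zmax",np.percentile(w[:,2],[50,90,99]).round(4))
t=w[w[:,2]>.0555];c=t.mean(0);u,s,v=np.linalg.svd(t-c,full_matrices=False);print("top",len(t),c.round(4),v[2].round(3),"tilt deg",np.degrees(np.arccos(abs(v[2][2]))).round(2))
a=d(22);L=(t-[.4525,.222,0])[:,:2]@[-np.sin(a),np.cos(a)];h,e=np.histogram(L,bins=np.arange(-.02,.021,.001));print({round(float(x)*1000):int(n) for x,n in zip(e,h) if n})
v_,u_=np.nonzero(k);b=[u_.min()-10,v_.min()-10,u_.max()+10,v_.max()+10]
cv2.imwrite("pics/w8.png",np.hstack([cv2.resize(im,(480,300)),cv2.resize(im[b[1]:b[3],b[0]:b[2]],(300,300),interpolation=cv2.INTER_CUBIC)]))
E
```

```text
4475 ((448.009033203125, 183.06463623046875), (169.0042266845703, 130.56105041503906), 10.075756072998047) zmax [0.0539 0.0578 0.0731]
top 1471 [0.449  0.209  0.0594] [ 0.053 -0.189 -0.981] tilt deg 11.31
{-13: 39, -12: 122, -11: 129, -10: 126, -9: 126, -8: 73, -7: 3, 0: 2, 1: 103, 2: 115, 3: 120, 4: 116, 5: 88, 6: 23}
```

View pics/w8.png

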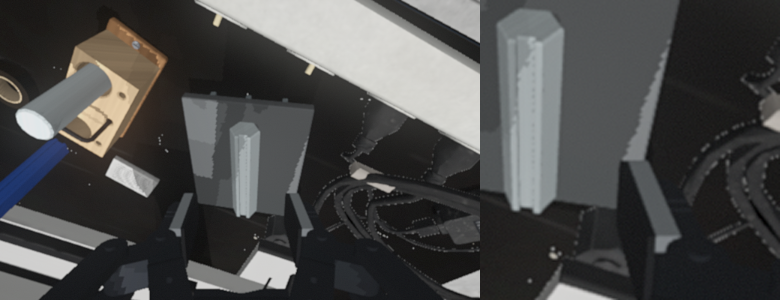

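```bash
python3 - <<'E'
from kin import *
im,dd=bot.read_camera("wrist");W=cloud("wrist",dd);a=d(22);X=W-[.4525,.222,0]
l=X[...,0]*np.cos(a)+X[...,1]*np.sin(a);y=-X[...,0]*np.sin(a)+X[...,1]*np.cos(a)
k=(dd>0)&(y>-.022)&(y<.016)&(abs(l)<.1)&(W[...,2]>.05)&(W[...,2]<.062)
print("along",np.percentile(l[k],[.5,99.5]).round(4))
t=k&(W[...,2]>.0555);A_=np.c_[l[t],y[t],np.ones(t.sum())];c=np.linalg.lstsq(A_,W[...,2][t],rcond=None)[0];print("slopes deg",np.degrees(c[:2]).round(2),"z0",c[2].round(4))
for s in(-.05,-.03,0,.03,.05):
    q=t&(abs(l-s)<.006);print(s,y[q].min().round(4),y[q].max().round(4)) if q.any() else 0
s=bot.read_state();print(s["time"],s["wrist_force"])
E
```

```text
along [-0.0621  0.0715]
slopes deg [-0.01  0.41] z0 0.0572
-0.05 -0.0126 0.0054
-0.03 -0.0131 0.005
0 -0.0125 0.0057
0.03 -0.0125 0.0063
0.05 -0.012 0.0058
16.75 [0.54408626 0.50808764 0.82160978]
```

```bash
python3 -c "
from workcell import bot
print(bot.finish_job())"
```

```text
the job is handed in; nothing more can be done
None
```

The hexagonal bar is lying on the marking-out plate with its groove on top. I handed the job in at about 17 s of the 67 s allowed. No verdict is reported, so what follows is from my own checks.

**What I did**
- A tall machine left no room to reach in from the groove's side. I gripped the bar by its corners in the bore, turned it about 24° there, let go, and gripped it again across its flats.
- I then lifted it out, swung it level over the plate, lowered it until the wrist force showed contact, and opened the fingers. It rolled the last few degrees onto its flat by itself.

**Last checks (wrist camera depth, with the gripper clear)**
- **Groove:** the picture shows it on top, and depth shows two lands with a gap of about 8 mm between them.
- **Level:** the top face is within 0.5° of level, at a height of 57.2 mm where 58 mm is expected.
- **Position:** the bar is parallel to the plate's long side to about 1°. Its ends are at −62 and +72 mm along the plate, and it lies about 3.5 mm off the middle across it.
- **Surroundings:** the round bar reads within about 2 mm of where it first stood. I did not measure the bottle and the tape again at the end, but no move went near them.

**Checks that failed or disagreed**
- In the final look, the network picked the blue bar first, so I measured the hexagonal bar from points over the plate instead.
- A first plane fit gave an 11° tilt. I put that down to gripper points in it, and refitting with only points at the bar's height gave the 0.5° above.

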